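# Wedge up the glass cover of a gallery display case

## Robot

A 6-joint arm with a two-finger parallel gripper is mounted at the origin on the work surface. World frame = base frame: x ahead of the robot, y to its left, z up, the work surface at z = 0. Lengths are in mm, angles in rad, forces in N, time in s.
With the tool pointing down it reaches from about 300 to 850 mm from the base axis. Payload 4.2 kg.
Tool frame: the origin (TCP) lies at the very end of the fingers, on their centre line; the grasp point (between the pads) lies 19 mm behind it; z points along the fingers, y is the direction in which the jaws open and shut (so a half turn about z gives the same grasp; the last joint's range is limited). The gripper opens to 91 mm and grips with 3 to 60 N. Pads are 32 mm wide; open, the fingers measure 118 mm over their backs; the gripper's body (76 mm by 178 mm) begins 60 mm behind the grasp point.
Start: joints at [-1.328, 0.32, 1.565, -0, 1.257, -0.02], TCP at [149.38, -555.277, 183.176] pointing down, gripper open.
Joint ranges: [-3.11, 3.11], [-0.84, 2.01], [0.21, 2.61], [-1.34, 4.49], [0.05, 2.63], [-2.56, 2.56]. Speed limits (rad/s): [2.57, 2.57, 3.14, 3.14, 3.14, 3.14].

## Interface

Orientations are given as a 3x3 rotation matrix whose columns are the frame's x, y, z axes.
In Python, from rig import manip, cams, sign_off gives the robot as it stands.
- The arm moves only by the shell command python3 -m jog 'ROWS' [FORCE]. ROWS is JSON, a list of rows, each a list of 5 numbers: the shift along the tool's x, y, z in mm, then the turn about the tool's z in degrees, then the finger opening in mm, from 0 to 91.2. In form: [[tx, ty, tz, roll, claw], ...]. A call has exactly 5 rows; each row is the pose to reach, as a shift and turn from the pose commanded when the call began, along the tool's axes at that moment; what a row does not reach only later rows make up. A row lasts 1/12 s, in which the tool goes at most 41.7 mm and 7.16 degrees, less where a joint would pass 70% of its speed; a pose out of reach is approached as far as the arm can. A call with a gripper value outside its range is refused whole. The fingers move at their own pace and stop on an object; FORCE is the grip in N (left out, the last holds). Time passes only in rows, so rows that repeat a pose let the fingers close, or fill a call up. It gives the time, the measured TCP pose, the force and the opening at its end, in the units of the state.
- manip.get_state(): the state, without advancing time (a new reading comes with each control period).
- cams.camera(name): name is "side" or "top"; returns a dict with "pixels" (420x560x3 uint8, red, green, blue), "z_map" (420x560 float32, mm along the optical axis (not along the pixel's ray), 0 where there is no reading), "mtx" (3x3 intrinsics, pixels), "extrinsics" (4x4, takes a point from world to camera coordinates). Camera axes: x right, y down, z forward; pixel columns grow to the right and rows downward; lengths in mm; the calibration is good to about 2 mm. A picture is of the moment at which its call begins.
- sign_off(): hands the job in, once; it reports no verdict.
The state is a dict: "t": time; "joint_pos": joint angles; "qvel": joint speeds; "joint_efforts": joint torques, N m; "ee_pos": TCP position; "ee_rot": TCP orientation; "ft_force": force on the tool from outside, world axes, zero at the start; "wrist_torque": the same for the moment, N m; "gripper_width": opening from 0.0 (shut) to 1.0 (fully open).
Only numpy, scipy, OpenCV 4.12 (cv2) and the standard library are available. Lean on these libraries where they do the work, as an engineer would, in place of code of your own. Each camera call takes 0.05 s, during which the arm holds its last target.

## Task

Crack open the low glass display case so that a colleague can get fingertips under its cover: pick up the tapered wooden wedge and, keeping it flat on the counter, push its thin end into the slot in the base's front edge until the front edge of the glass cover just lifts off the base, by about 5 mm and certainly no more than 8. Finish while still gripping the wedge there, so that the wedge alone holds the cover up; do not touch the cover with the gripper, and leave the other things on the counter alone.

Things in the scene. Friction and masses are not known exactly. Their poses are not given: they have to be found in the camera images.
- case: fixed dark wooden base board of the display case, 200 x 200 x 14 mm, fixed to the counter. Origin: centre of its underside, on the counter. Its front edge is at its own x = -100 mm (front faces -x); +x points from the front edge to the hinge side. A slot 60 mm wide (y from -30 to +30 mm), cut through the full 14 mm thickness down to the counter, runs from the front edge 90 mm inward (x from -100 to -10 mm).
- slot_mouth (a point): point on the counter at the middle of the slot's mouth, in the plane of the base's front edge; axes as case, so the wedge goes in along its +x
- glass_cover: the hinged glass cover; origin: middle of its hinge line (base rear top edge), front edge at its own x = -200 mm. It is a dark-metal-framed glass box 200 x 200 mm and 40 mm high, about 0.65 kg (varies), that covers the base; shut, its underside is 14 mm above the counter (spanning the slot) and its top 54 mm above. The frame's bottom bar is 12 mm deep and 10 mm high; behind it the cover is hollow.
- cover_edge (a point): middle of the front lower edge of the glass cover, above slot_mouth
- cover (a joint): opening angle of the glass cover (rad) about its hinge on the base's rear top edge, 200 mm from its front edge: 0 shut, resting on the base by its weight; the front edge rises 1 mm for every 0.005 rad. No spring; it falls shut when not held up.
- wedge: loose tapered wedge of light wood, 28 mm wide, 150 mm long, about 0.1 kg, flat underside on the counter. Origin: underside centre of its grip block, which is 40 mm long (x from -20 to +20 mm), 28 mm wide and 40 mm high. Then a neck 27 mm high from x = 20 to 50 mm, then an even taper from 27 mm high at x = 50 mm to 3 mm high at the thin end, x = 130 mm. z is up.
- wedge_tip (a point): underside of the wedge's thin end, 130 mm along the wedge's +x from its origin; axes as wedge
- riser: bystander: loose plain rectangular block of the same light wood, 100 x 28 x 40 mm, not tapered; origin at the centre of its underside
- paperweight: bystander: loose green glass dome, 64 mm across, 42 mm high; origin at the centre of its underside
- dish: bystander: loose small blue bowl, 80 mm across, 35 mm high; origin at the centre of its underside
There are look-alikes about, which are no part of the job. Leave any orange or red look-alike of the wedge alone.

How it is judged:
By the outcome, as a careful person would: the job done as asked, in the order asked, and still so for the second after the job is handed in, while the arm keeps its last pose, push and grip.
It also fails if it takes over 38 s, if anything falls off the work surface, if the arm or the gripper's body presses on something with over 40 N, if the wrist force passes 120 N, or if a joint passes its speed limit or range.

## Working session

There is one attempt and no reset: what is moved stays moved. The work goes in short steps, Python scripts to look and compute and a shell command to move; the robot and the scene stay as the last step left them, time stands still between calls to the robot, and variables do not carry over. Pictures are saved under pics/ and viewed, and the job is handed in when it is done.

```bash
mkdir -p pics; ls; python3 - <<'E'
from rig import manip,cams
import cv2,numpy as np
for n in("top","side"):
    c=cams.camera(n);cv2.imwrite(f"pics/{n}0.png",c["pixels"][...,::-1]);np.savez(f"{n}0.npz",**c)
    print(n,c["mtx"].tolist(),np.round(c["extrinsics"],3).tolist())
s=manip.get_state();print(s)
E
```

```text
pics
top [[455.53187471685885, 0.0, 277.1379373085019], [0.0, 455.53187471685885, 209.0516649826071], [0.0, 0.0, 1.0]] [[-0.007, -1.0, -0.025, 1.716], [-0.983, 0.012, -0.183, 583.247], [0.183, 0.024, -0.983, 884.612], [0.0, 0.0, 0.0, 1.0]]
side [[447.2482618971567, 0.0, 286.77137756193923], [0.0, 447.2482618971567, 202.89593388811494], [0.0, 0.0, 1.0]] [[-0.99, -0.143, -0.001, 551.614], [-0.113, 0.789, -0.604, 101.977], [0.087, -0.598, -0.797, 1000.941], [0.0, 0.0, 0.0, 1.0]]
{'t': 0.1, 'joint_pos': array([-1.32802949e+00,  3.20221349e-01,  1.56550057e+00, -2.88944528e-05,
        1.25739612e+00, -1.99677754e-02]), 'qvel': array([-2.10103876e-04, -1.72842044e-03, -2.72906429e-03, -1.09580805e-04,
        6.17021518e-05, -7.58627012e-04]), 'joint_efforts': array([ 4.39034648e-04, -4.13332772e+01, -2.32509577e+01,  7.28480774e-02,
        4.22022364e-02, -6.86834892e-05]), 'ee_pos': array([ 149.23545798, -554.80616418,  182.43011137]), 'ee_rot': array([[ 9.65681032e-01,  2.59730612e-01, -3.93366742e-04],
       [ 2.59730910e-01, -9.65679907e-01,  1.47404619e-03],
       [ 2.98856051e-06, -1.52562795e-03, -9.99998836e-01]]), 'ft_force': array([-0.72062864, -0.27379762,  1.01634407]), 'wrist_torque': array([ 0.01571033, -0.03161612, -0.03143435]), 'gripper_width': 0.9995547150892781}
```

View pics/top0.png

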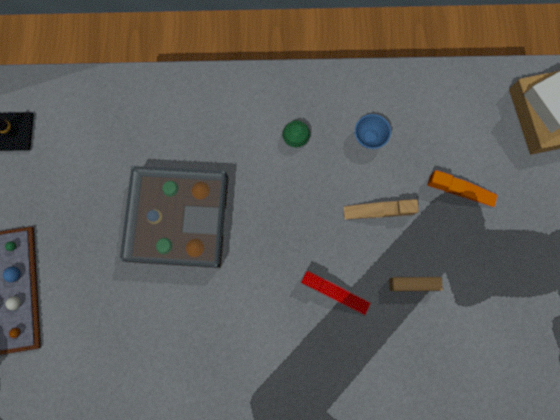

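View pics/side0.png

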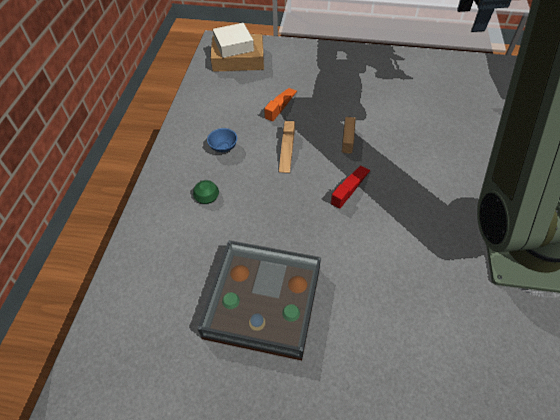

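Candidates for the wedge in the top view:
- light-wood taper at (380,210)
- orange look-alike at (463,188)
- red look-alike at (336,292)
- plain block (riser) in shadow at (416,284)

By the description I choose the light-wood one at (380,210), grip block at (408,207). I'll check it in close crops next.

```bash
cat > h.py <<'E'
import numpy as np,cv2
def load(n): return dict(np.load(n))
def ray(c,uv,z):
    R=c["extrinsics"][:3,:3];t=c["extrinsics"][:3,3]
    d=R.T@np.linalg.solve(c["mtx"],[uv[0],uv[1],1.]);o=-R.T@t
    return o+d*(z-o[2])/d[2]
def proj(c,p):
    q=c["mtx"]@(c["extrinsics"]@np.r_[p,1])[:3];return q[:2]/q[2]
def dep(c,uv):
    z=float(c["z_map"][int(uv[1]),int(uv[0])]);R=c["extrinsics"][:3,:3]
    return R.T@(np.linalg.solve(c["mtx"],[uv[0],uv[1],1.])*z-c["extrinsics"][:3,3])
def crop(c,x0,y0,x1,y1,s,f):
    cv2.imwrite(f,cv2.resize(c["pixels"][y0:y1,x0:x1,::-1],None,fx=s,fy=s,interpolation=cv2.INTER_CUBIC))
E
python3 - <<'E'
from h import *
t=load("top0.npz");s=load("side0.npz")
a=lambda c,b,sc:cv2.resize(c["pixels"][b[1]:b[3],b[0]:b[2],::-1],None,fx=sc,fy=sc,interpolation=cv2.INTER_CUBIC)
A=a(t,(335,190,435,230),8);B=a(t,(115,155,245,275),5)
cv2.imwrite("pics/wt.png",A);cv2.imwrite("pics/ct.png",B)
cv2.imwrite("pics/ws.png",a(s,(260,110,320,185),8));cv2.imwrite("pics/cs.png",a(s,(190,230,330,360),4.5))
E
```

```text
(no output)
```

View pics/wt.png

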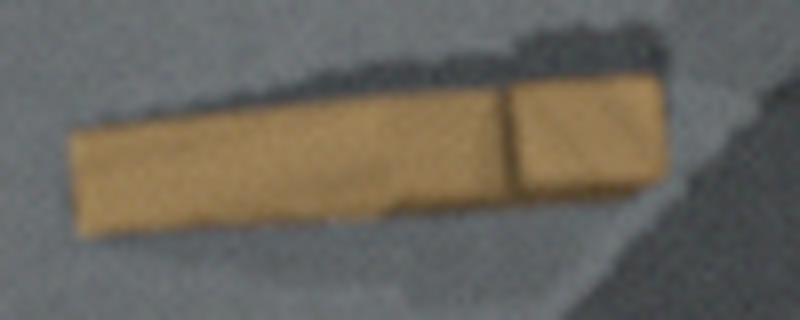

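View pics/ct.png

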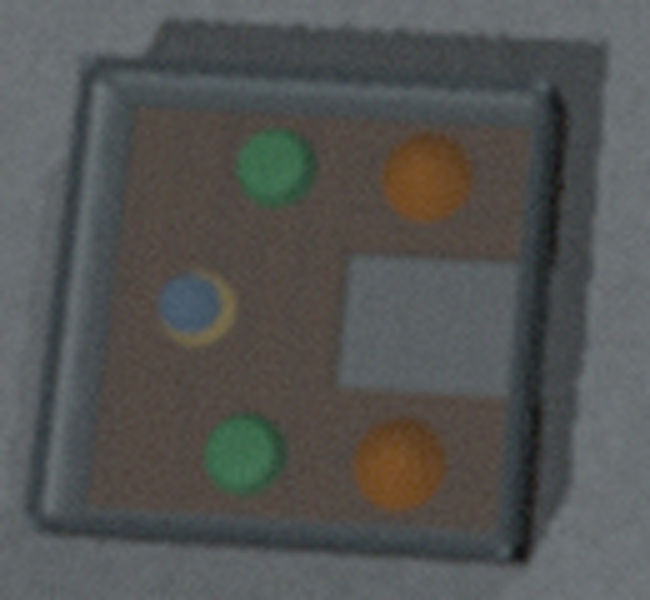

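View pics/ws.png

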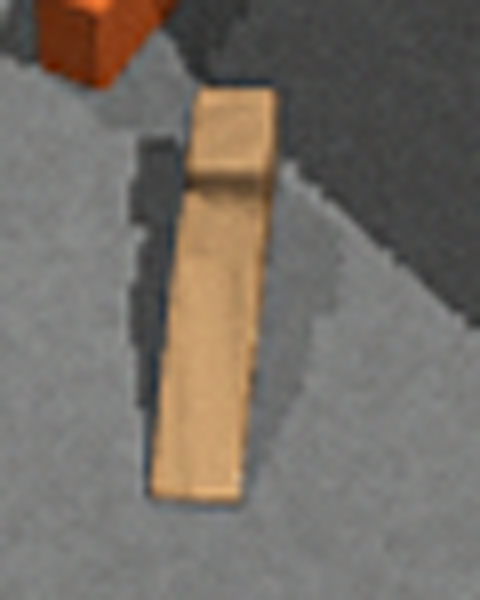

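View pics/cs.png

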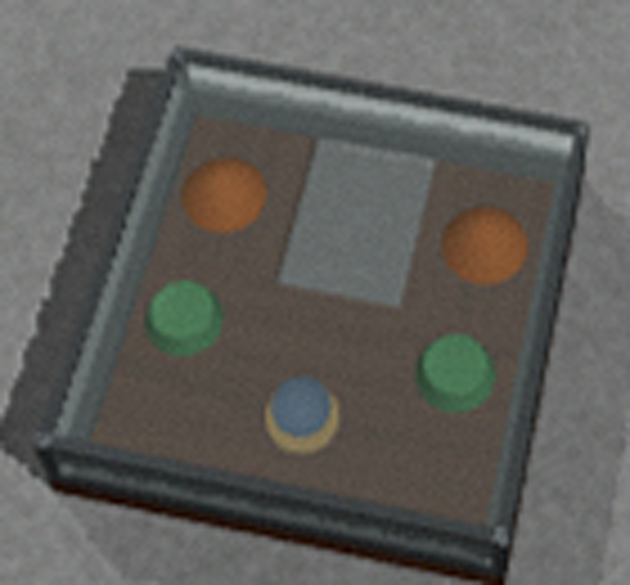

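```bash
python3 - <<'E'
from h import *
t=load("top0.npz");s=load("side0.npz")
def P(c,x0,y0,sc,XY,z): return [ray(c,(x0+(x+.5)/sc-.5,y0+(y+.5)/sc-.5),z)[:2] for x,y in XY]
f=lambda l:np.round(l,1).tolist()
print("wedge top: block",f(P(t,335,190,8,[(513,85),(658,73),(665,180),(520,190)],40)),"tip",f(P(t,335,190,8,[(70,132),(78,235)],3)))
print("wedge side: block",f(P(s,260,110,8,[(198,87),(275,88),(270,178),(188,180)],40)),"tip",f(P(s,260,110,8,[(150,496),(243,498)],3)))
print("cover top",f(P(t,115,155,5,[(85,62),(555,85),(525,560),(33,522)],54)))
print("cover side",f(P(s,190,230,4.5,[(180,50),(588,128),(500,540),(42,440)],54)))
print("slot top end,z14/0",f(P(t,115,155,5,[(350,256),(340,388)],0)),f(P(t,115,155,5,[(350,256),(340,388)],14)),"edges near mouth z14",f(P(t,115,155,5,[(517,262),(508,397)],14)))
print("slot side",f(P(s,190,230,4.5,[(280,283),(400,305)],14)),f(P(s,190,230,4.5,[(280,283),(400,305)],0)),f(P(s,190,230,4.5,[(317,140),(434,157)],14)))
E
```

```text
wedge top: block [[601.6, -257.0], [604.3, -294.7], [576.0, -294.7], [573.8, -257.3]] tip [[597.6, -146.2], [569.3, -147.4]]
wedge side: block [[606.0, -291.3], [580.5, -294.4], [576.4, -251.6], [602.8, -246.9]] tip [[599.5, -141.8], [570.2, -145.1]]
cover top [[677.2, 303.1], [664.4, 103.7], [466.4, 113.2], [483.5, 314.5]]
cover side [[664.2, 109.5], [469.4, 124.1], [485.7, 318.7], [679.0, 304.4]]
slot top end,z14/0 [[602.9, 200.5], [544.6, 203.1]] [[600.2, 197.3], [542.7, 199.8]] edges near mouth z14 [[596.7, 124.7], [538.0, 127.6]]
slot side [[600.9, 201.9], [544.8, 204.8]] [[603.0, 195.3], [546.1, 198.3]] [[597.5, 125.8], [540.5, 127.0]]
```

Both crops show a light-wood block with a neck and taper: block at about (408,207) top, tip at (345,213). That matches the description, so the choice stands. Measurements:
- Wedge origin is about (590,-274), yaw about 92.4°.
- Slot mouth is about (566,111), insertion yaw about 85.9°.

Starting the approach.

```bash
python3 -m jog '[[38,-12,0,-7,91],[76,-24,0,-14,80],[114,-36,0,-21,70],[152,-48,0,-28,60],[190,-60,0,-35,60]]' 20
cat > st.py <<'E'
import sys
from rig import manip
import numpy as np
s=manip.get_state();R=s["ee_rot"];p=s["ee_pos"]
print("t",round(s["t"],2),"p",p.round(1),"yawY",np.degrees(np.arctan2(R[1,1],R[0,1])).round(2),"F",s["ft_force"].round(2),"w",round(s["gripper_width"]*91.2,1),"q",s["joint_pos"].round(2),"zaxis",R[:,2].round(4))
if len(sys.argv)>3:
    d=np.array(list(map(float,sys.argv[1:4])))-p;print("tool delta",(R.T@d).round(1))
E
python3 st.py 590 -274 120
```

```text
t: 0.52
ee_pos: [318.3, -446.6, 182.8]
ee_rot: [[0.638, 0.77, -0.0], [0.77, -0.638, 0.001], [0.0, -0.001, -1.0]]
ft_force: [-0.0, 0.3, -0.4]
gripper_width: 0.736
t 0.52 p [ 318.3 -446.6  182.8] yawY -39.63 F [-0.01  0.26 -0.42] w 67.1 q [-0.97  0.28  1.63  0.    1.24 -0.28] zaxis [-4.e-04  6.e-04 -1.e+00]
tool delta [306.2  99.2  62.8]
```

```bash
python3 -m jog '[[38,12,0,-7,55],[76,24,0,-14,55],[114,36,5,-21,55],[152,48,10,-28,55],[190,62,20,-35,55]]' >/dev/null;python3 st.py 590 -274 100
```

```text
t 0.93 p [ 488.4 -340.9  163.7] yawY -4.59 F [ 1.03 -1.09  0.41] w 54.7 q [-0.63  0.36  1.55 -0.    1.23 -0.55] zaxis [ 0.0011 -0.001  -1.    ]
tool delta [74.8 95.9 63.7]
```

```bash
python3 -m jog '[[19,24,10,-3,55],[38,48,25,-7,55],[56,72,40,-7,55],[75,96,55,-7,55],[75,96,64,-7,55]]' >/dev/null;python3 st.py 590 -274 100
python3 - <<'E'
from rig import cams
from h import *
a=[]
for n in("top","side"):
    c=cams.camera(n);np.savez(f"{n}1.npz",**c);cv2.imwrite(f"pics/{n}1.png",c["pixels"][...,::-1])
c=load("side1.npz");crop(c,230,60,350,200,4,"pics/s1c.png")
E
```

```text
t 1.35 p [ 592.4 -271.9   96.5] yawY 2.28 F [-0.06  0.42 -0.04] w 55.0 q [-0.45  0.5   1.5   0.    1.14 -0.49] zaxis [ 3.0e-04  2.4e-03 -1.0e+00]
tool delta [-2.  -2.4 -3.5]
```

View pics/s1c.png

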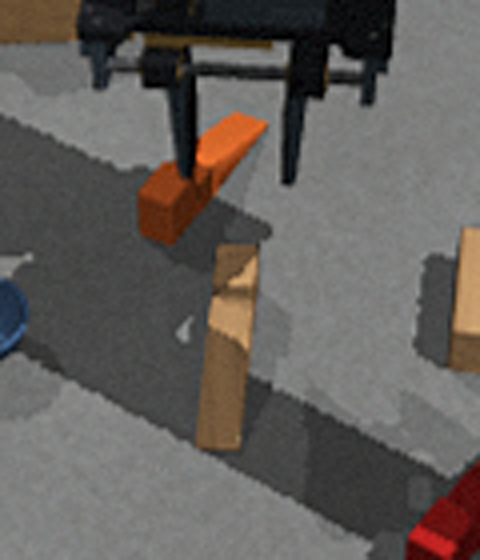

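View pics/top1.png

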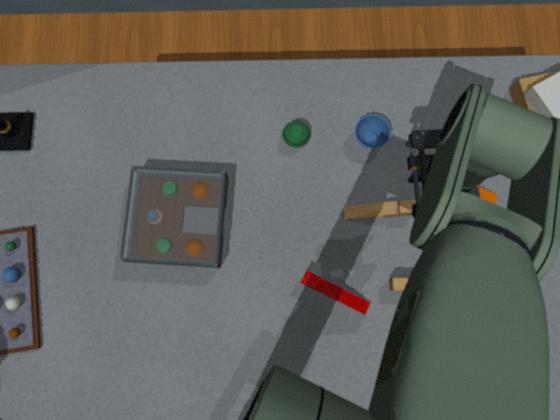

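The side crop shows the fingers straddling the wedge block (crop (235,262)) and clear of the orange wedge. Descending to z≈6.

```bash
python3 -m jog '[[-1,-1,30,0,55],[-2,-2,60,0,55],[-2,-2,80,0,55],[-2,-2,90,0,55],[-2,-2,90,0,55]]' >/dev/null;python3 st.py 590 -274 6
python3 - <<'E'
from rig import cams
from h import *
c=cams.camera("side");crop(c,230,60,350,200,4,"pics/s2c.png")
E
```

```text
t 1.87 p [ 584.7 -278.     7.4] yawY 1.98 F [ 0.08  0.31 -0.17] w 54.7 q [-0.46  0.58  1.61 -0.    0.96 -0.5 ] zaxis [-0.0041  0.0016 -1.    ]
tool delta [3.8 5.5 1.4]
```

View pics/s2c.png

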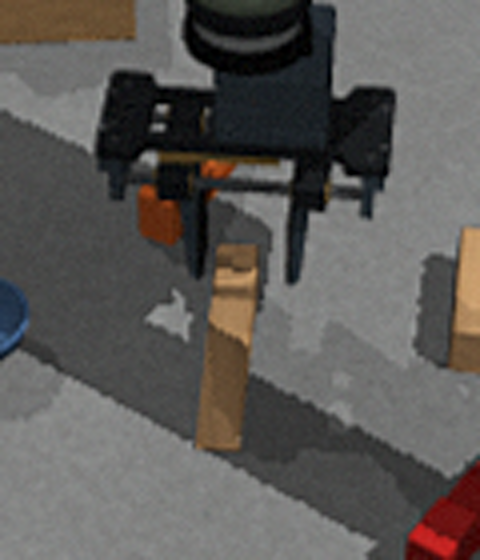

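Fingers straddle the block. I'll centre them by a few mm, then close.

```bash
python3 -m jog '[[2,3,1,0,55],[4,5,1,0,55],[4,5,1,0,55],[4,5,1,0,25],[4,5,1,0,25]]' 25 >/dev/null;python3 st.py 590 -274 6
python3 -m jog '[[0,0,0,0,20],[0,0,0,0,20],[0,0,0,0,20],[0,0,0,0,20],[0,0,0,0,20]]' 25 >/dev/null;python3 st.py 590 -274 6
python3 - <<'E'
from rig import cams
from h import *
c=cams.camera("side");np.savez("side3.npz",**c);crop(c,230,60,350,200,4,"pics/s3c.png")
c=cams.camera("top");np.savez("top3.npz",**c);crop(c,325,170,445,250,6,"pics/t3c.png")
E
```

```text
t 2.33 p [ 592.2 -273.6    9. ] yawY 2.08 F [-0.45 -0.37  0.53] w 44.5 q [-0.45  0.58  1.6  -0.    0.96 -0.49] zaxis [ 1.1e-03 -7.0e-04 -1.0e+00]
tool delta [-0.3 -2.3  3. ]
t 2.75 p [ 591.7 -273.6    8.3] yawY 2.05 F [-1.2   1.3   2.44] w 27.2 q [-0.45  0.58  1.6  -0.    0.96 -0.49] zaxis [-1.e-04 -1.e-04 -1.e+00]
tool delta [-0.3 -1.7  2.3]
```

View pics/s3c.png

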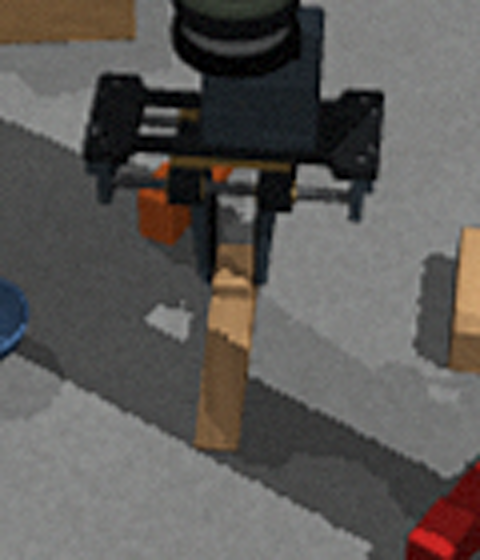

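View pics/t3c.png

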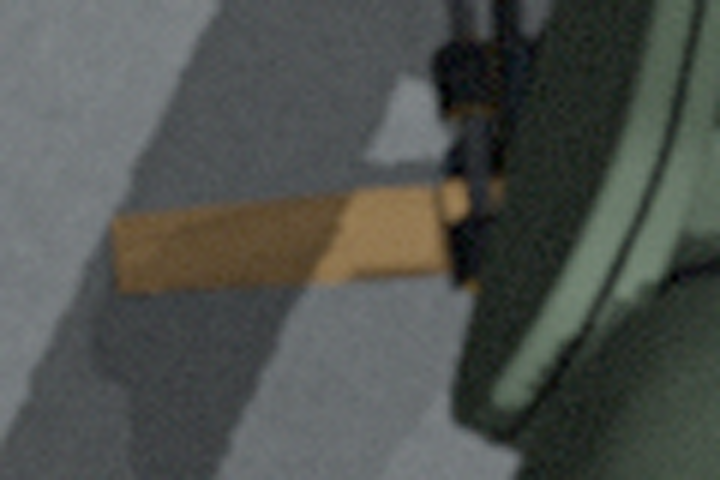

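```bash
python3 - <<'E'
from h import *
t=load("top3.npz");s=load("side3.npz")
def P(c,x0,y0,sc,XY,z): return [ray(c,(x0+(x+.5)/sc-.5,y0+(y+.5)/sc-.5),z)[:2].round(1) for x,y in XY]
a=P(t,325,170,6,[(113,217),(122,293)],3);b=P(s,230,60,4,[(195,446),(238,449)],3)
print(a,b,np.mean(a,0),np.mean(b,0))
E
python3 -m jog '[[0,0,-6,0,20],[0,0,-12,0,20],[25,0,-15,2,20],[60,0,-15,4,20],[100,0,-15,6.2,20]]' 30 >/dev/null;python3 st.py 556 -28 20
```

```text
[array([ 598.3, -146.4]), array([ 570.4, -148.7])] [array([ 599.6, -143.3]), array([ 572.2, -144.6])] [ 584.35 -147.55] [ 585.9  -143.95]
t 3.27 p [ 588.8 -174.2   24. ] yawY -4.41 F [ 0.54  0.43 -1.07] w 26.5 q [-0.31  0.51  1.69 -0.    0.94 -0.23] zaxis [ 0.0021 -0.001  -1.    ]
tool delta [143.3 -43.9   3.8]
```

```bash
python3 -m jog '[[35,-11,0,0,20],[70,-22,0,0,20],[105,-33,0,0,20],[130,-42,0,0,20],[138,-44,0,0,20]]' >/dev/null;python3 st.py 556 -28 10
python3 - <<'E'
from rig import cams
from h import *
c=cams.camera("side");np.savez("side4.npz",**c);crop(c,200,140,340,280,4,"pics/s4c.png")
c=cams.camera("top");np.savez("top4.npz",**c);crop(c,170,150,330,270,4,"pics/t4c.png")
E
python3 st.py
```

```text
t 3.68 p [552.7 -29.4  23.6] yawY -3.97 F [-0.38 -0.55 -0.85] w 26.4 q [-0.07  0.44  1.83  0.    0.88 -0.01] zaxis [-1.2e-03  9.0e-04 -1.0e+00]
tool delta [ 1.6  3.2 13.6]
t 3.78 p [554.4 -31.6  23.7] yawY -3.98 F [-0.77 -0.75 -0.73] w 26.8 q [-0.08  0.44  1.83 -0.    0.88 -0.01] zaxis [ 9.e-04 -4.e-04 -1.e+00]
```

View pics/s4c.png

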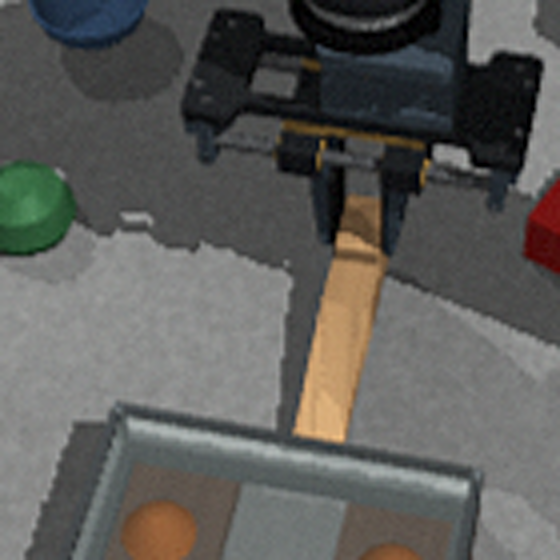

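View pics/t4c.png

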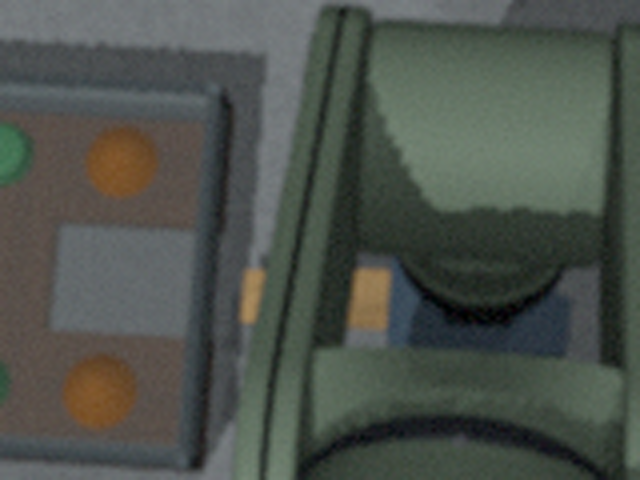

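```bash
python3 - <<'E'
from h import *
t=load("top4.npz")
def P(c,x0,y0,sc,XY,z): return [ray(c,(x0+(x+.5)/sc-.5,y0+(y+.5)/sc-.5),z)[:2].round(1) for x,y in XY]
print(P(t,170,150,4,[(241,268),(240,325)],18),"slot end",P(t,170,150,4,[(58,226),(48,330)],0))
E
python3 -m jog '[[0,0,5,0,20],[0,0,10,0,20],[0,0,13,0,20],[0,0,15,0,20],[0,0,15,0,20]]' >/dev/null;python3 st.py 556 -28 8.3
python3 -m jog '[[0,0,0,0,20],[0,0,0,0,20],[0,0,0,0,20],[0,0,0,0,20],[0,0,0,0,20]]' >/dev/null;python3 st.py 556 -28 8.3
```

```text
[array([574.6,  98.3]), array([543.9,  98.4])] slot end [array([602.2, 201.6]), array([544.8, 205.3])]
t 4.2 p [554.2 -34.2   8.2] yawY -4.22 F [-1.64 -0.76  3.52] w 26.7 q [-0.08  0.46  1.84 -0.    0.84 -0.01] zaxis [-7.e-04 -6.e-04 -1.e+00]
tool delta [ 6.3  1.3 -0.1]
t 4.62 p [554.7 -33.1   8.2] yawY -4.15 F [-0.19 -1.74  2.79] w 26.4 q [-0.08  0.46  1.84 -0.    0.84 -0.01] zaxis [ 8.e-04 -3.e-04 -1.e+00]
tool delta [ 5.2  0.9 -0.1]
```

```bash
python3 -m jog '[[6,1,0,0,20],[15,2,0,0,20],[25,3,0,0,20],[35,3,0,0,20],[42,3,0,0,20]]' >/dev/null;python3 st.py 566 111 8.3
python3 -m jog '[[1,0,0,0,20],[2,0,0,0,20],[2,0,0,0,20],[2,0,0,0,20],[2,0,0,0,20]]' >/dev/null;python3 st.py 566 111 8.3
python3 - <<'E'
from rig import cams
from h import *
c=cams.camera("side");np.savez("side5.npz",**c);crop(c,200,180,340,300,4,"pics/s5c.png")
c=cams.camera("top");np.savez("top5.npz",**c);crop(c,110,150,270,270,4,"pics/t5c.png")
E
```

```text
t 5.03 p [560.6  10.6   8.2] yawY -4.08 F [-0.27 -2.37  2.69] w 26.4 q [-0.    0.46  1.83  0.    0.85  0.07] zaxis [ 4.e-04  2.e-04 -1.e+00]
tool delta [ 1.006e+02 -1.800e+00 -1.000e-01]
t 5.45 p [560.5  11.2   8.2] yawY -4.18 F [0.08 2.03 2.73] w 26.7 q [-0.    0.46  1.83  0.    0.85  0.07] zaxis [ 2.e-04  8.e-04 -1.e+00]
tool delta [99.9 -1.8 -0. ]
```

View pics/s5c.png

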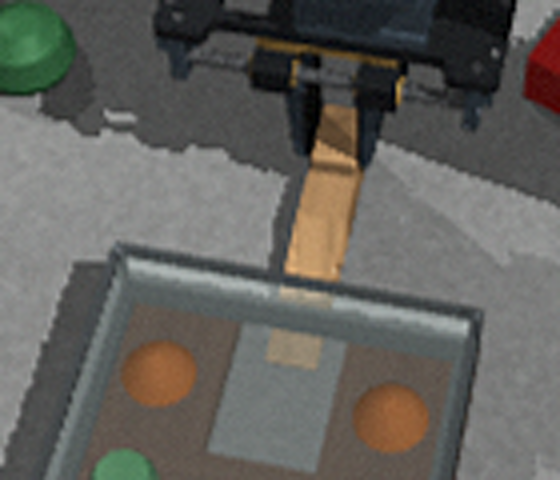

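View pics/t5c.png

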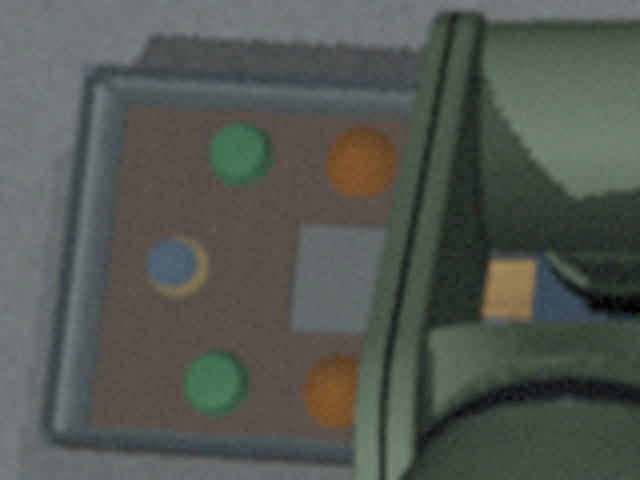

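```bash
python3 - <<'E'
from h import *
t=load("side5.npz");d=np.array([.0715,.9974])
def P(c,x0,y0,sc,XY,z): return np.array([ray(c,(x0+(x+.5)/sc-.5,y0+(y+.5)/sc-.5),z)[:2].round(1) for x,y in XY])
a=P(t,200,180,4,[(267,361),(320,367)],3);b=P(t,200,180,4,[(208,452),(317,471)],14)
f=P(t,200,180,4,[(118,243),(480,313)],54)
print(a,b,f,"depth in slot",90-(b.mean(0)-a.mean(0))@d, (a.mean(0)-f.mean(0))@d)
E
```

```text
[[581.6 139.9]
 [552.7 139.5]] [[601.3 202.2]
 [544.1 204.7]] [[665.4 108.8]
 [470.7 123.9]] depth in slot 26.018925000000003 23.224940000000004
```

```bash
cat > look.py <<'E'
import sys
from rig import cams,manip
from h import *
k=sys.argv[1]
F=[];I=[];Z=[]
for i in range(4):
    c=cams.camera("side");F.append(manip.get_state()["ft_force"]);I.append(c["pixels"].astype(float));Z.append(np.where(c["z_map"]>0,c["z_map"],np.nan))
c["pixels"]=np.mean(I,0).round().astype(np.uint8);c["z_map"]=np.nanmean(Z,0)
np.savez(f"look{k}.npz",**c);print("Fmean",np.mean(F,0).round(2))
E
python3 look.py a; python3 st.py
python3 -m jog '[[3,0,0,0,20],[6,0,0,0,20],[8,0,0,0,20],[8,0,0,0,20],[8,0,0,0,20]]' >/dev/null;python3 look.py b;python3 st.py
python3 -m jog '[[2,0,0,0,20],[4,0,0,0,20],[4,0,0,0,20],[4,0,0,0,20],[4,0,0,0,20]]' >/dev/null;python3 look.py c;python3 st.py
python3 -m jog '[[2,0,0,0,20],[4,0,0,0,20],[4,0,0,0,20],[4,0,0,0,20],[4,0,0,0,20]]' >/dev/null;python3 look.py d;python3 st.py
```

```text
Fmean [0.33 2.41 2.54]
t 5.75 p [560.5  10.9   8.2] yawY -4.16 F [0.19 2.24 3.08] w 26.6 q [-0.    0.46  1.83  0.    0.85  0.07] zaxis [ 1.e-04  2.e-04 -1.e+00]
Fmean [ 0.23 -2.02  3.44]
t 6.37 p [561.   18.8   8.2] yawY -4.14 F [ 0.18 -2.85  2.88] w 26.5 q [ 0.01  0.46  1.83 -0.    0.85  0.09] zaxis [-0.e+00 -1.e-04 -1.e+00]
Fmean [ 0.07 -2.18  3.71]
t 6.98 p [561.3  22.9   8.2] yawY -4.15 F [-0.06 -1.96  3.36] w 26.3 q [0.02 0.47 1.83 0.   0.85 0.09] zaxis [ 1.e-04  1.e-04 -1.e+00]
Fmean [-0.55 -6.97  3.76]
t 7.6 p [561.5  25.6   8.2] yawY -4.09 F [-0.98 -6.64  4.26] w 26.4 q [ 0.03  0.47  1.83 -0.    0.85  0.1 ] zaxis [-3.e-04 -2.e-03 -1.e+00]
```

```bash
cat > lift.py <<'E'
import sys
from h import *
a=load("looka.npz");c=load(f"look{sys.argv[1]}.npz")
# depth change on cover top-frame, both front corners: 
dz=a["z_map"]-c["z_map"]
R=a["extrinsics"][:3,:3];h=[];hi=[]
H,W=dz.shape
vv,uu=np.mgrid[0:H,0:W]
ray_=np.linalg.inv(a["mtx"])@np.stack([uu.ravel(),vv.ravel(),np.ones(H*W)])
def world(z): return (R.T@(ray_*z.ravel()-a["extrinsics"][:3,3:4])).T.reshape(H,W,3)
A=world(a["z_map"]);C=world(c["z_map"])
f=np.array([566,111.]);d=np.array([.0715,.9974]);n=np.array([.9974,-.0715])
for nm,X in(("ref",A),("now",C)):
    s=(X[...,:2]-f)@d;l=(X[...,:2]-f)@n
    out=[]
    for lo in range(-10,210,20):
        m=(s>lo)&(s<lo+20)&((np.abs(l)>93)&(np.abs(l)<100))&(X[...,2]>40)
        out.append((int(m.sum()),round(float(np.nanpercentile(X[...,2][m],90)),1) if m.sum() else None))
    print(nm,out)
# image shift of front corners
for nm,(u,v),w in(("L",(229,240),None),("R",(320,258),None)):
    x=[cv2.cvtColor(k["pixels"],cv2.COLOR_RGB2GRAY).astype(np.float32)[v-9:v+10,u-9:u+10] for k in(a,c)]
    M=np.eye(2,3,dtype=np.float32)
    try:
        cc,M=cv2.findTransformECC(x[0],x[1],M,cv2.MOTION_TRANSLATION,(3,200,1e-5),None,3);print(nm,M[:,2].round(2),round(cc,3))
    except Exception as e:print(nm,e)
p=np.array([664,104,54.]);q=np.array([467,118,54.])
print("px per mm lift",[(proj(a,k+[0,0,5])-proj(a,k)).round(2)/5 for k in(p,q)])
E
for k in b c d; do echo $k; python3 lift.py $k; done
```

```text
b
ref [(17, 55.0), (47, 54.3), (46, 54.6), (51, 54.4), (49, 54.2), (54, 54.7), (62, 54.5), (59, 54.5), (62, 54.6), (68, 54.4), (58, 54.3)]
now [(17, 54.4), (45, 54.3), (48, 54.4), (47, 54.6), (53, 54.6), (53, 54.2), (58, 54.4), (59, 54.6), (64, 54.6), (66, 54.6), (58, 54.5)]
L [0.   0.01] 0.999
R [-0.03 -0.06] 0.996
px per mm lift [array([-0.048, -0.254]), array([ 0.03 , -0.248])]
c
ref [(17, 55.0), (47, 54.3), (46, 54.6), (51, 54.4), (49, 54.2), (54, 54.7), (62, 54.5), (59, 54.5), (62, 54.6), (68, 54.4), (58, 54.3)]
now [(18, 54.1), (46, 54.5), (45, 54.3), (52, 54.4), (52, 54.3), (53, 54.5), (57, 54.6), (61, 54.4), (63, 54.5), (67, 54.4), (59, 54.5)]
L [-0.08 -0.04] 0.992
R [-0.06 -0.03] 0.995
px per mm lift [array([-0.048, -0.254]), array([ 0.03 , -0.248])]
d
ref [(17, 55.0), (47, 54.3), (46, 54.6), (51, 54.4), (49, 54.2), (54, 54.7), (62, 54.5), (59, 54.5), (62, 54.6), (68, 54.4), (58, 54.3)]
now [(15, 55.3), (47, 54.6), (49, 55.3), (49, 54.8), (52, 55.0), (53, 54.7), (57, 54.9), (59, 54.8), (63, 54.6), (64, 54.7), (61, 54.6)]
L [-0.12 -0.11] 0.98
R [-0.07 -0.17] 0.969
px per mm lift [array([-0.048, -0.254]), array([ 0.03 , -0.248])]
```

Contact came at TCP y≈23.5, and the depth readings on the frame show the lift starting at about 0.6 mm. Pushing on in steps.

```bash
cat > fit.py <<'E'
import sys
from h import *
f=np.array([566,111.]);d=np.array([.0715,.9974]);n=np.array([.9974,-.0715])
def ang(k):
    a=load(f"look{k}.npz");H,W=a["z_map"].shape;R=a["extrinsics"][:3,:3]
    vv,uu=np.mgrid[0:H,0:W]
    X=(R.T@(np.linalg.inv(a["mtx"])@np.stack([uu.ravel(),vv.ravel(),np.ones(H*W)])*a["z_map"].ravel()-a["extrinsics"][:3,3:4])).T
    s=(X[:,:2]-f)@d;l=np.abs((X[:,:2]-f)@n)
    m=(s>-8)&(s<195)&(l>93)&(l<100)&(X[:,2]>50)
    for _ in range(5):
        p=np.polyfit(s[m],X[m,2],1);r=X[:,2]-np.polyval(p,s);m&=abs(r)<2
    return -p[0]*200,np.polyval(p,200),m.sum()
r=ang("a")
for k in sys.argv[1:]:
    q=ang(k);print(k,"lift mm",round(q[0]-r[0],2),"hinge z",round(q[1]-r[1],2),q[2])
E
python3 -m jog '[[2,0,0,0,20],[4,0,0,0,20],[6,0,0,0,20],[8,0,0,0,20],[8,0,0,0,20]]' >/dev/null;python3 look.py e;python3 st.py;python3 fit.py b c d e
```

```text
Fmean [-1.01 -6.48  4.09]
t 8.22 p [561.9  33.5   8.1] yawY -4.09 F [-0.44 -5.83  3.24] w 26.5 q [ 0.04  0.47  1.82 -0.    0.85  0.11] zaxis [-5.0e-04 -2.3e-03 -1.0e+00]
b lift mm -0.08 hinge z -0.03 507
c lift mm 0.04 hinge z -0.1 514
d lift mm 0.75 hinge z -0.04 515
e lift mm 3.24 hinge z -0.04 515
```

```bash
python3 -m jog '[[2,0,0,0,20],[4,0,0,0,20],[6,0,0,0,20],[6,0,0,0,20],[6,0,0,0,20]]' >/dev/null;python3 look.py f;python3 st.py;python3 fit.py e f
python3 - <<'E'
from h import *
crop(load("lookf.npz"),170,170,350,370,3,"pics/s6c.png")
E
```

```text
Fmean [-0.19 -6.96  4.2 ]
t 8.83 p [562.4  39.4   8.1] yawY -4.09 F [-0.25 -6.84  4.07] w 26.4 q [ 0.05  0.47  1.82 -0.    0.85  0.12] zaxis [-5.0e-04 -2.3e-03 -1.0e+00]
e lift mm 3.24 hinge z -0.04 515
f lift mm 4.81 hinge z 0.06 512
```

View pics/s6c.png

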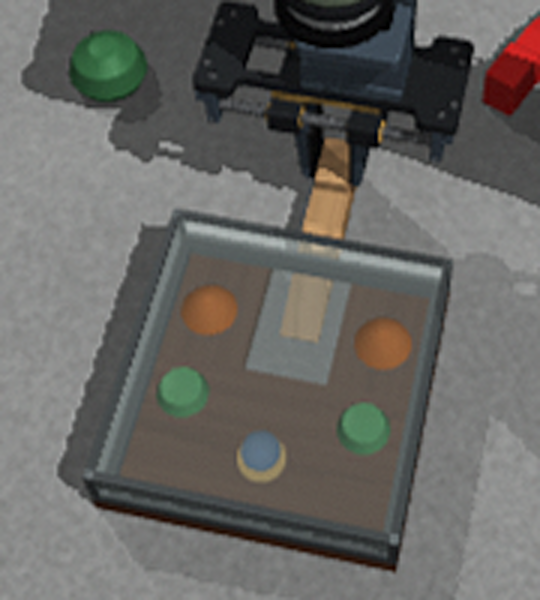

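The wedge tip shows in the slot (crop (302,338)), the gripper is clear of the cover, and the bystanders are in place. One settle check, then hand in.

```bash
python3 -m jog '[[0,0,0,0,20],[0,0,0,0,20],[0,0,0,0,20],[0,0,0,0,20],[0,0,0,0,20]]' >/dev/null;python3 look.py g;python3 st.py;python3 fit.py g && python3 -c "
from rig import sign_off
print(sign_off())"
```

```text
Fmean [-0.42 -7.05  4.31]
t 9.45 p [562.4  39.5   8.1] yawY -4.09 F [ 0.16 -7.08  3.92] w 26.6 q [ 0.05  0.47  1.82 -0.    0.85  0.12] zaxis [-5.0e-04 -2.3e-03 -1.0e+00]
g lift mm 4.71 hinge z 0.04 523
the job is handed in; nothing more can be done
None
```

The job is handed in at t ≈ 9.5 s. The wedge is still gripped in the slot, and the glass cover's front edge sits about 4.7–4.8 mm off the base.

I gripped the light-wood wedge by its block, lifted it about 15 mm to carry it over, and set it flat in front of the case. Then I slid it straight in along the counter, measuring the cover's rise as it went.

- **Lift:** it read 4.81 mm, then 4.71 mm after about 0.6 s of holding. It rose at the rate the wedge's taper predicts.
- **Hinge side:** it stayed put, within 0.1 mm.
- **Force:** readings at the wrist were about 8 N while pushing and holding.
- **Height and tilt:** the gripper stayed at its set-down height (8.1–8.2 mm) and within 0.003 rad of vertical, so the wedge should still be flat. I did not look at its underside directly.
- **Cover and other items:** the last side view showed the gripper clear of the cover, and the paperweight and red look-alike where they had been. The bowl, riser and orange wedge were outside that last crop, but the arm never came near them at counter height.

The two camera views disagreed by a few mm on the slot mouth and the wedge tip's sideways position. I relied on the point of contact and the measured lift for the final depth.

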